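# Gauge the socket of a board holder and fit the matching support pin

## Robot

A 7-joint arm with a two-finger parallel gripper is mounted at the origin on the work surface. World frame = base frame: x ahead of the robot, y to its left, z up, the work surface at z = 0. Lengths are in m, angles in rad, forces in N, time in s.
With the tool pointing down it reaches from about 0.4 to 0.85 m from the base axis. Payload 10.4 kg.
Tool frame: the origin (TCP) lies between the finger pads; the fingertips stand 25 mm ahead of it and the grasp point (between the pads) lies 6 mm ahead of it; z points along the fingers, x is the direction in which the jaws open and shut, and the axes are right-handed (so a half turn about z gives the same grasp; the last joint's range is limited). The gripper opens to 85 mm and grips with 20 to 120 N. Pads are 22 mm wide; open, the fingers measure 114 mm over their backs; the gripper's body (76 mm by 85 mm) begins 54 mm behind the grasp point. The pads swing forward as they close: fully open they stand 13 mm farther back than shut.
Start: joints at [-1.291, 0.332, -0.065, 1.46, 0.022, 1.35, -0.088], TCP at [0.186, 0.597, 0.235] pointing down, gripper open.
Joint ranges: [-2.6, 2.6], [-0.5, 2.12], [-1.47, 1.34], [0.16, 2.42], [-1.27, 4.41], [0.06, 2.06], [-2.6, 2.6]. Speed limits (rad/s): [2.22, 2.22, 2.79, 2.79, 3.14, 3.14, 3.14].

## Interface

Orientations are given as a unit quaternion [x, y, z, w].
In Python, from plant import robot, vision gives the robot as it stands. The module is installed in compiled form; this text tells all that it offers.
- The arm moves only by the tool jog_arm, never from a script. Its argument "targets" is a list of rows, each a list of 7 numbers: the shift along the world's x, y, z in mm, then the turn, a rotation vector about the world's x, y, z in degrees, then the opening, from 0 (shut) to 1 (fully open). In form: [[dx, dy, dz, ax, ay, az, gripper], ...]. A call has 1 to 8 rows; each row shifts and turns the commanded pose from where the row before left it; what a row does not reach is not made up. A row lasts 1/8 s, in which the tool goes at most 62.5 mm and 10.7 degrees, less where a joint would pass 70% of its speed; a pose out of reach is approached as far as the arm can. A call with a gripper value outside its range is refused whole. The fingers move at their own pace and stop on an object; "force" is the grip in N (left out, the last holds). Time passes only in rows, so rows that do not move let the fingers close. It gives the time, the measured TCP pose, the force and the opening at its end, in the units of the state.
- robot.observe(): the state, without advancing time (a new reading comes with each control period).
- vision.read_camera(name): name is "scene" or "top" or "wrist"; returns the picture (480x640x3 uint8, red, green, blue); there is no depth.
- vision.get_calibration(name): a dict with "camera_matrix" (3x3 intrinsics, pixels), "position" and "rotation" of the camera in the world. Camera axes: x right, y down, z forward; pixel columns grow to the right and rows downward; lengths in m; the calibration is good to about 2 mm. A picture is of the moment at which its call begins: read the wrist's pose just before it. get_calibration takes no time and is no camera call; for the wrist camera it gives the pose at the moment of the call.
- robot.finish_job(): hands the job in, once; it reports no verdict.
The state is a dict: "time": time; "joints": joint angles; "dq": joint speeds; "effort": joint torques, N m; "ee_pos": TCP position; "tcp_rot": TCP orientation; "force": force on the tool from outside, world axes, zero at the start; "torque": the same for the moment, N m; "width": finger opening in m.
Only numpy, scipy, OpenCV 4.12 (cv2) and the standard library are available. Lean on these libraries where they do the work, as an engineer would, in place of code of your own. Each camera call takes 0.05 s, during which the arm holds its last target. There are 200 camera calls.

## Task

The board holder needs its third support pin. Feel the bottom of the open, red-ringed socket with the orange depth rod to learn how deep it is, then take from the rack only the one pin that fits that depth and stand it fully home in the socket, so that its top is level with the two fixed posts. Press gently, finish with the rod back upright and fully down in its stand, and leave the other pins and everything else on the bench alone.

Things in the scene. Friction and masses are not known exactly. Their poses are not given: they have to be found in the camera images.
- jig: board holder: fixed block 110 (x) x 170 (y) x 40 mm high, origin under its centre. In its top at x = +30 mm, y = -50, 0, +50 mm are three sockets: two closed by white caps (26 mm wide, 3 mm high), one, varying, open. Two steel posts, 16 mm wide, rise 35 mm above the top at x = -35 mm, y = -50 and +50 mm. Rigid, with a soft finish: touch slowly (10 mm/s); over 40 N from rod or pin spoils it
- open_socket (a point): centre of the open socket's mouth, level with the holder's top (40 mm up), z up; a painted red ring (17 mm inside, 25 mm outside, no obstacle) marks it. A blind vertical round hole, diameter 13.5 mm, mouth chamfered 1.5 mm, floor flat and rigid; its depth is 16, 23 or 30 mm, nowhere marked: it must be felt
- rod: depth rod, 95 mm long, about 60 g, upright; origin at its lower tip, z along it towards the handle. Steel shank of diameter 7 mm from 0 to 45 mm, orange round handle of diameter 18 mm from 45 to 95 mm. Coloured bands on the shank centred 16 mm (yellow), 23 mm (green) and 30 mm (blue) from the tip. At the start it hangs in its stand by the underside of the handle, the tip 5 mm above the table
- rod_stand: fixed wooden block 60 x 60 x 50 mm high, origin at the centre of its underside; in the centre of its top a vertical hole, diameter 11 mm, 48 mm deep, for the rod's shank; the handle rests on the block's top
- pin_rack: fixed grey rack, 50 mm (its x) x 160 mm (its y) x 20 mm high, origin at the centre of its underside; three wells of diameter 14 mm, 12 mm deep, at x = 0, y = -50, 0, +50 mm hold the pins upright in any order, 8 mm above the table
- pin_short: short support pin: upright steel cylinder, diameter 12 mm, 51 mm long, about 45 g, the top 10 mm yellow, foot chamfered 2 mm; origin at the centre of its foot, z up. Standing in a socket 16 mm deep its top is 35 mm above the block's top, level with the fixed posts
- pin_medium: medium support pin: upright steel cylinder, diameter 12 mm, 58 mm long, about 45 g, the top 10 mm green, foot chamfered 2 mm; origin at the centre of its foot, z up. Standing in a socket 23 mm deep its top is 35 mm above the block's top, level with the fixed posts
- pin_long: long support pin: upright steel cylinder, diameter 12 mm, 65 mm long, about 45 g, the top 10 mm blue, foot chamfered 2 mm; origin at the centre of its foot, z up. Standing in a socket 30 mm deep its top is 35 mm above the block's top, level with the fixed posts
- phone: bystander: black phone lying flat, 150 x 72 x 8 mm; origin at the centre of its underside
- screwdriver: bystander: screwdriver lying flat, 160 mm long; origin at mid-length on its underside
- tape_roll: bystander: green roll of tape lying flat, outer diameter 70 mm, 18 mm high; origin at the centre of its underside
- spray_can: bystander: yellow spray can standing, diameter 52 mm, 150 mm tall; origin at the centre of its underside
- flux_jar: bystander: small amber jar standing, diameter 50 mm, 50 mm tall; origin at the centre of its underside
- mouse: bystander: black computer mouse, 105 x 60 x 33 mm; origin at the centre of its underside
- screw_tray: bystander: red divided tray for screws, 60 x 80 x 20 mm; origin at the centre of its underside

How it is judged:
By the outcome, as a careful person would: the job done as asked, in the order asked, and still so for the second after the job is handed in, with the robot touching nothing.
It also fails if it takes over 72 s, if anything falls off the work surface, if the arm or the gripper's body presses on something with over 40 N, if the wrist force passes 120 N, or if a joint passes its speed limit or range.

## Working session

There is one attempt and no reset: what is moved stays moved. The work goes in short steps, Python scripts to look and compute and a tool call to move; the robot and the scene stay as the last step left them, time stands still between calls to the robot, and variables do not carry over. Pictures are saved under pics/ and viewed, about 8 in all and at most 12, crops included, and the job is handed in when it is done.

Besides the shell and the picture viewer there is one more tool, called as name(argument=value, ...), one argument or row to a line, values as JSON. jog_arm: Moves the arm, as the interface text tells. Its arguments: {"type":"object","properties":{"targets":{"type":"array"},"force":{"type":"number"}},"required":["targets"]}

```bash
mkdir -p pics && python3 - <<'E'
from plant import robot, vision
import cv2,numpy as np
s=robot.observe();print({k:np.round(v,3).tolist() for k,v in s.items()})
for n in("top","scene"):
    im=vision.read_camera(n);cv2.imwrite(f"pics/{n}0.png",im[:,:,::-1])
    c=vision.get_calibration(n);print(n,{k:np.round(v,4).tolist() for k,v in c.items()})
E
```

```text
{'time': 0.0, 'joints': [-1.291, 0.333, -0.065, 1.461, 0.022, 1.35, -0.089], 'dq': [0.0, 0.002, -0.001, 0.0, 0.001, -0.001, 0.001], 'effort': [-0.001, -62.545, 0.049, -39.16, 0.016, 0.01, -0.0], 'ee_pos': [0.186, 0.596, 0.234], 'tcp_rot': [0.806, 0.592, -0.001, 0.0], 'force': [0.232, -0.154, 0.033], 'torque': [-0.021, -0.012, -0.031], 'width': 0.085}
top {'camera_matrix': [[566.9499, 0.0, 320.3293], [0.0, 566.9499, 235.2465], [0.0, 0.0, 1.0]], 'position': [0.412, -0.0271, 1.2542], 'rotation': [0.7086, -0.7025, 0.0519, -0.0403]}
scene {'camera_matrix': [[524.3363, 0.0, 318.5884], [0.0, 524.3363, 248.3994], [0.0, 0.0, 1.0]], 'position': [1.3797, 0.402, 0.7343], 'rotation': [0.4497, 0.7661, -0.3949, -0.2345]}
```

View pics/top0.png

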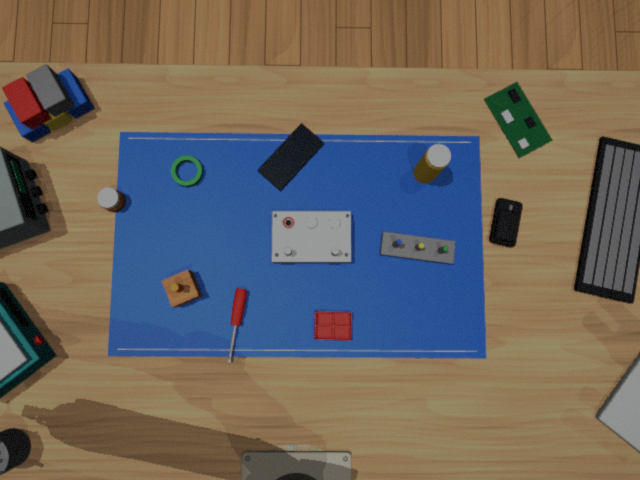

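View pics/scene0.png

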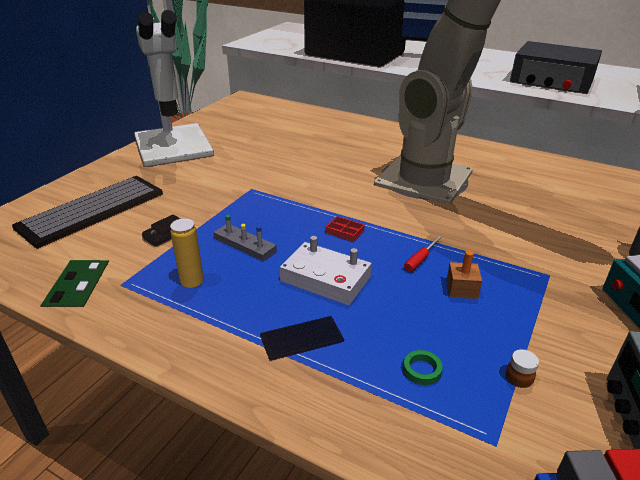

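The top view shows the stand and rod near (178,288), the jig near (312,237) with the red ring at (288,222), and rack pins blue (398,243), yellow (421,246) and green (444,250). The scene view agrees. Next I'll convert these to world positions.

```bash
cat > h.py <<'E'
from plant import robot, vision
import cv2,numpy as np
from scipy.spatial.transform import Rotation as R
def cal(n):
    c=vision.get_calibration(n);return np.array(c["camera_matrix"]),np.array(c["position"]),R.from_quat(c["rotation"]).as_matrix()
def ray(c,u,v):
    K,p,M=c;return p,M@np.linalg.solve(K,[u,v,1])
def plane(c,uv,z):
    p,d=ray(c,*uv);return p+d*(z-p[2])/d[2]
def proj(c,X):
    K,p,M=c;q=K@(M.T@(np.array(X)-p));return q[:2]/q[2]
def blobs(im,lo,hi,amin=8):
    h=cv2.cvtColor(im,cv2.COLOR_RGB2HSV);m=cv2.inRange(h,np.array(lo),np.array(hi))
    n,l,st,ce=cv2.connectedComponentsWithStats(m)
    return [(np.round(ce[i],1).tolist(),st[i].tolist()) for i in range(1,n) if st[i][4]>=amin]
def two(c1,uv1,c2,uv2):
    p1,d1=ray(c1,*uv1);p2,d2=ray(c2,*uv2);t=np.linalg.lstsq(np.c_[d1,-d2],p2-p1,rcond=None)[0]
    a,b=p1+d1*t[0],p2+d2*t[1];return (a+b)/2,np.linalg.norm(a-b)
E
python3 - <<'E'
from h import *
np.set_printoptions(precision=4,suppress=True)
c=cal("top");im=cv2.imread("pics/top0.png")[:,:,::-1].copy()
s=robot.observe();print("tcp px",proj(c,s["ee_pos"]),proj(cal("scene"),s["ee_pos"]), "base",proj(c,[0,0,0]))
print(R.from_quat(s["tcp_rot"]).as_matrix())
w=cal("wrist");print("wrist cam in tool",R.from_quat(s["tcp_rot"]).as_matrix().T@(w[1]-s["ee_pos"]),R.from_quat(s["tcp_rot"]).as_matrix().T@w[2],w[0])
def rect(cx,cy,r,lo,hi,z):
    h=cv2.cvtColor(im,cv2.COLOR_RGB2HSV);m=cv2.inRange(h,np.array(lo),np.array(hi))
    k=np.zeros_like(m);k[cy-r:cy+r,cx-r:cx+r]=m[cy-r:cy+r,cx-r:cx+r]
    cs=max(cv2.findContours(k,0,1)[0],key=cv2.contourArea)
    b=cv2.boxPoints(cv2.minAreaRect(cs));P=np.array([plane(c,q,z)for q in b])
    e=[P[1]-P[0],P[2]-P[1]];print("rect",P.mean(0),[ (np.linalg.norm(x),np.degrees(np.arctan2(x[1],x[0]))) for x in e])
rect(312,237,52,(0,0,110),(180,60,255),.04)
rect(418,247,45,(0,0,50),(180,70,255),.02)
rect(180,288,24,(3,100,50),(25,255,255),.05)
sub=im.copy()
for nm,lo,hi,x,y,z in(("ring",(0,100,60),(8,255,255),288,222,.04),("ring2",(170,100,60),(180,255,255),288,222,.04),("short",(20,110,60),(34,255,255),421,246,.059),("green",(40,80,40),(85,255,255),444,250,.066),("blue",(90,60,40),(125,255,255),398,243,.073),("rod",(5,170,130),(25,255,255),176,287,.1)):
    r=9;m=im[y-r:y+r,x-r:x+r];
    for b in blobs(np.ascontiguousarray(m),lo,hi,3):
        q=np.array(b[0])+[x-r,y-r];print(nm,q,b[1],plane(c,q,z))
big=np.hstack([cv2.resize(im[y-25:y+25,x-25:x+25],(260,260),interpolation=cv2.INTER_CUBIC) for x,y in((180,288),(290,225),(421,246))])
cv2.imwrite("pics/c0.png",big[:,:,::-1])
E
```

```text
tcp px [-54.194  439.5773] [686.4151 180.541 ] base [295.8148 507.5683]
[[ 0.2981  0.9545 -0.0003]
 [ 0.9545 -0.2981 -0.0011]
 [-0.0012  0.0001 -1.    ]]
wrist cam in tool [-0.0008 -0.0682 -0.14  ] [[ 1.     -0.0001  0.0007]
 [-0.0001  0.9622  0.2722]
 [-0.0007 -0.2722  0.9622]] [[413.0388   0.     325.4824]
 [  0.     413.0388 244.4661]
 [  0.       0.       1.    ]]
rect [ 0.5699 -0.0264  0.04  ] [(np.float64(0.16938154824501175), np.float64(-89.39977101625503)), (np.float64(0.10900593524694407), np.float64(-179.959457299958))]
rect [ 0.5491 -0.2601  0.02  ] [(np.float64(0.05012120313468478), np.float64(-7.81069397868127)), (np.float64(0.161596738966218), np.float64(-97.0027809259982))]
rect [0.4544 0.2476 0.05  ] [(np.float64(0.061499434727980196), np.float64(-66.54029137997946)), (np.float64(0.06169687434857803), np.float64(-155.57223419205314))]
ring [287.6 222.4] [4, 4, 11, 11, 41] [0.5987 0.0246 0.04  ]
short [420.6 245.6] [6, 6, 6, 6, 29] [ 0.5487 -0.2597  0.059 ]
green [444.6 248.3] [7, 5, 6, 6, 27] [ 0.5427 -0.3092  0.066 ]
blue [404. 234.] [13, 0, 5, 1, 5] [ 0.5714 -0.2223  0.073 ]
blue [398.5 241.8] [7, 5, 6, 7, 33] [ 0.5548 -0.2105  0.073 ]
rod [176.7 285. ] [9, 6, 2, 3, 3] [0.4592 0.2441 0.1   ]
rod [176.  289.5] [8, 11, 3, 2, 4] [0.4502 0.2452 0.1   ]
```

View pics/c0.png

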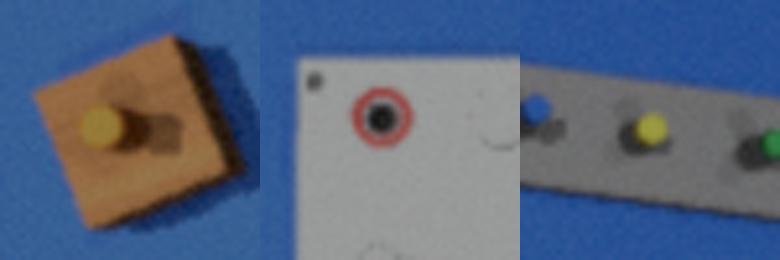

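The world positions fit the known layout: stand (0.454,0.248), socket (0.600,0.024), and rack (0.549,-0.260) at yaw −7.4°. Moving over the rod with the jaws along the rack's x.

jog_arm(
  targets=[
    [34, -44, 0, 0, 0, -10, 1],
    [34, -44, 0, 0, 0, -10, 1],
    [34, -44, 0, 0, 0, -10, 1],
    [34, -44, 0, 0, 0, -10, 0.8],
    [34, -44, 0, 0, 0, -10, 0.6],
    [33, -43, 0, 0, 0, -10, 0.5],
    [33, -43, -10, 0, 0, -10, 0.5],
    [33, -42, -10, 0, 0, -10, 0.5],
  ],
)

```text
time: 1.1
ee_pos: [0.4561, 0.247, 0.2143]
tcp_rot: [0.998, -0.067, 0.0, -0.0]
force: [0.5, 0.6, -0.1]
width: 0.0427
```

```bash
cat >> h.py <<'E'
np.set_printoptions(precision=4,suppress=True)
def st():
    s=robot.observe();e=R.from_quat(s["tcp_rot"]).as_matrix()
    print("t",round(s["time"],2),"ee",np.round(s["ee_pos"],4),"yaw",round(np.degrees(np.arctan2(e[1,0],e[0,0])),2),"tilt",np.round(e[:,2],4),"F",np.round(s["force"],2),"w",round(s["width"],4));return s
def snap(n,f):
    c=cal(n);im=vision.read_camera(n);cv2.imwrite(f"pics/{f}.png",im[:,:,::-1]);return c,im
E
python3 - <<'E'
from h import *
st();st();c,im=snap("wrist","w1")
for b in blobs(im,(5,120,60),(25,255,255),60):print(b,plane(c,b[0],.1))
E
```

```text
t 1.1 ee [0.4561 0.247  0.2143] yaw -7.68 tilt [ 0.0001  0.0002 -1.    ] F [ 0.52  0.63 -0.12] w 0.0427
t 1.1 ee [0.4561 0.247  0.2143] yaw -7.68 tilt [ 0.0001  0.0002 -1.    ] F [ 0.52  0.63 -0.12] w 0.0427
([323.5, 216.4], [270, 161, 108, 111, 6521]) [0.4575 0.2616 0.1   ]
```

View pics/w1.png

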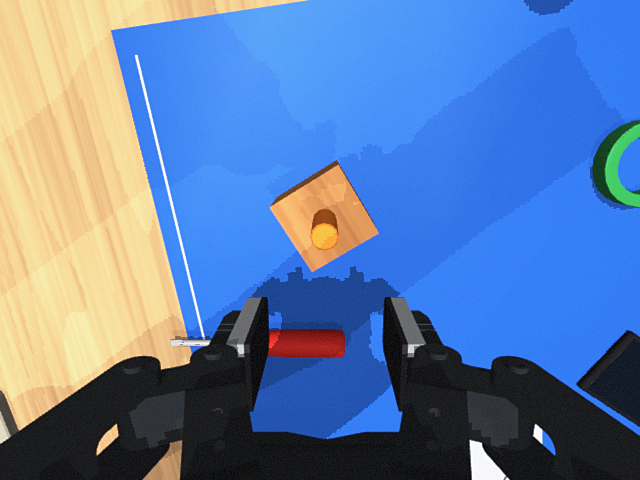

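The wrist view shows the rod's top at about (324,236) and the stand around it. Both are clear of the fingers.

```bash
python3 - <<'E'
from h import *
c=cal("wrist");s=robot.observe()
im=cv2.imread("pics/w1.png")[:,:,::-1].copy()
print(proj(c,[.4561,.247,.1]),plane(c,(324.5,236),.1))
for b in blobs(im,(14,150,180),(25,255,255),60):print(b,plane(c,b[0],.1))
m=cv2.inRange(cv2.cvtColor(im,cv2.COLOR_RGB2HSV),(3,90,40),(25,255,255));m[:150]=0;m[285:]=0;m[:,:255]=0;m[:,390:]=0
q=[(271,206),(337,161),(379,234),(313,272)]
print([plane(c,x,.05) for x in q], np.mean([plane(c,x,.05) for x in q[0:1]+q[2:3]],0))
E
```

```text
[316.3986 228.6509] [0.4604 0.2415 0.1   ]
([357.5, 217.2], [337, 194, 40, 49, 497]) [0.4827 0.2504 0.1   ]
([315.9, 203.2], [311, 196, 13, 15, 64]) [0.4583 0.2631 0.1   ]
([315.4, 254.7], [281, 223, 58, 48, 193]) [0.4528 0.2301 0.1   ]
([323.6, 236.0], [310, 224, 27, 25, 538]) [0.4599 0.2416 0.1   ]
[array([0.4226, 0.2572, 0.05  ]), array([0.4757, 0.2824, 0.05  ]), array([0.4994, 0.2238, 0.05  ]), array([0.4452, 0.2012, 0.05  ])] [0.461  0.2405 0.05  ]
```

```bash
python3 - <<'E'
from h import *
s=st();c=cal("wrist");T=R.from_quat(s["tcp_rot"]).as_matrix()
print(T.T@(c[1]-s["ee_pos"]));print(T.T@c[2]);print(R.from_matrix(T).as_euler('xyz',degrees=True))
print(proj(c,s["ee_pos"]),proj(c,s["ee_pos"]-[0,0,.02]))
E
```

```text
t 1.15 ee [0.4599 0.2397 0.2131] yaw -8.66 tilt [ 0.0007 -0.0034 -1.    ] F [ 2.85 -6.07 -1.08] w 0.0426
[ 0.0007 -0.0681 -0.14  ]
[[ 1.      0.0002  0.0002]
 [-0.0002  0.9624  0.2715]
 [-0.0001 -0.2715  0.9624]]
[179.8142  -0.0685  -8.6554]
[323.6351 318.6408] [323.7783 297.2227]
```

The arm was still settling when that picture was taken, so I'll hold still and measure again.

jog_arm(
  targets=[
    [0, 0, -20, 0, 0, 0, 0.5],
    [0, 0, -20, 0, 0, 0, 0.5],
    [0, 0, 0, 0, 0, 0, 0.5],
    [0, 0, 0, 0, 0, 0, 0.5],
  ],
)

```text
time: 1.65
ee_pos: [0.4555, 0.2488, 0.1753]
tcp_rot: [0.998, -0.064, 0.0, -0.0]
force: [1.1, -0.5, 0.4]
width: 0.0431
```

```bash
python3 - <<'E'
from h import *
st();c,im=snap("wrist","w2")
for b in blobs(im,(14,150,180),(25,255,255),150):print(b,plane(c,b[0],.1))
st()
E
```

```text
t 1.65 ee [0.4555 0.2488 0.1753] yaw -7.33 tilt [ 0.0005  0.0003 -1.    ] F [ 1.07 -0.48  0.43] w 0.0431
([367.0, 236.9], [350, 202, 36, 68, 478]) [0.4799 0.2574 0.1   ]
([325.1, 257.3], [309, 243, 32, 30, 703]) [0.456  0.2488 0.1   ]
t 1.7 ee [0.4557 0.249  0.1755] yaw -7.33 tilt [ 0.001   0.0007 -1.    ] F [ 0.24 -0.41  0.09] w 0.0427
```

jog_arm(
  targets=[
    [0, 0, -25, 0, 0, 0, 0.5],
    [0, 0, -25, 0, 0, 0, 0.5],
    [0, 0, -25, 0, 0, 0, 0.5],
    [0, 0, -14, 0, 0, 0, 0.5],
    [0, 0, 0, 0, 0, 0, 0.5],
    [0, 0, 0, 0, 0, 0, 0.1],
    [0, 0, 0, 0, 0, 0, 0.1],
    [0, 0, 0, 0, 0, 0, 0.1],
  ],
  force=60,
)

```text
time: 2.7
ee_pos: [0.456, 0.2491, 0.0869]
tcp_rot: [0.998, -0.064, 0.001, -0.001]
force: [-2.3, -0.3, 7.0]
width: 0.0148
```

```bash
python3 -c "
from h import *
st()"
```

```text
t 2.7 ee [0.456  0.2491 0.0869] yaw -7.35 tilt [ 0.0015  0.0014 -1.    ] F [-2.33 -0.33  7.  ] w 0.0148
```

jog_arm(
  targets=[
    [0, 0, 0, 0, 0, 0, 0],
    [0, 0, 5, 0, 0, 0, 0],
    [0, 0, 15, 0, 0, 0, 0],
    [0, 0, 25, 0, 0, 0, 0],
    [0, 0, 25, 0, 0, 0, 0],
    [0, 0, 15, 0, 0, 0, 0],
    [0, 0, 0, 0, 0, 0, 0],
    [0, 0, 0, 0, 0, 0, 0],
  ],
)

```text
time: 3.7
ee_pos: [0.4549, 0.2484, 0.1699]
tcp_rot: [0.998, -0.064, -0.0, 0.0]
force: [-0.6, -0.5, -0.6]
width: 0.0146
```

```bash
python3 - <<'E'
from h import *
st();c,im=snap("wrist","w3");c2,im2=snap("scene","s3")
u,v=map(int,proj(c2,robot.observe()["ee_pos"]));print(u,v)
a=im[150:480,120:520];b=cv2.resize(im2[max(v-40,0):v+80,u-60:u+60],(330,330))
cv2.imwrite("pics/m3.png",np.hstack([a,b])[:,:,::-1])
E
```

```text
t 3.7 ee [0.4549 0.2484 0.1699] yaw -7.34 tilt [-0.0008 -0.0007 -1.    ] F [-0.64 -0.48 -0.61] w 0.0146
474 223
```

View pics/m3.png

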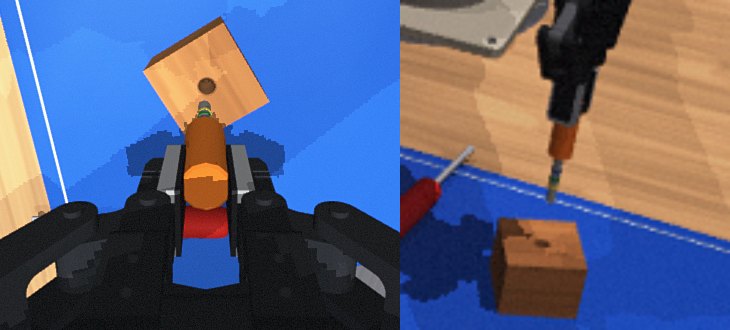

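The rod is lifted and held upright. The stand hole shows at crop (207,86). I'll check the tip offset and carry on to the socket.

jog_arm(
  targets=[
    [10, -20, 10, 0, 0, 0, 0],
    [25, -40, 0, 0, 0, 0, 0],
    [30, -48, 0, 0, 0, 0, 0],
    [30, -48, 0, 0, 0, 0, 0],
    [25, -40, 0, 0, 0, 0, 0],
    [15, -22, 0, 0, 0, 0, 0],
    [10, -6, 0, 0, 0, 0, 0],
    [0, 0, 0, 0, 0, 0, 0],
  ],
)

```text
time: 4.8
ee_pos: [0.6004, 0.0252, 0.18]
tcp_rot: [0.998, -0.064, -0.0, 0.0]
force: [0.2, -0.4, -1.1]
width: 0.0149
```

jog_arm(
  targets=[
    [0, 0, 0, 0, 0, 0, 0],
    [0, 0, 0, 0, 0, 0, 0],
  ],
)

```text
time: 5.05
ee_pos: [0.6, 0.0258, 0.1807]
tcp_rot: [0.998, -0.063, -0.0, -0.0]
force: [0.4, 0.6, -0.2]
width: 0.0148
```

```bash
python3 - <<'E'
from h import *
s=st();c,im=snap("wrist","w4");st()
for b in blobs(im,(0,90,60),(6,255,255),80)+blobs(im,(170,90,60),(180,255,255),80):print(b,plane(c,b[0],.04))
print(proj(c,s["ee_pos"]-[0,0,.082]),proj(c,[.6,.0245,.04]))
cv2.imwrite("pics/m4.png",im[100:420,120:540,::-1])
E
```

```text
t 5.05 ee [0.6    0.0258 0.1807] yaw -7.26 tilt [-0.      0.0006 -1.    ] F [ 0.44  0.63 -0.2 ] w 0.0148
t 5.1 ee [0.6001 0.0256 0.1807] yaw -7.27 tilt [ 0.0001  0.0005 -1.    ] F [ 0.48  0.63 -1.43] w 0.0146
([55.1, 111.5], [0, 94, 114, 37, 3801]) [0.4369 0.1256 0.04  ]
([324.8, 234.0], [307, 217, 36, 35, 498]) [0.5997 0.0224 0.04  ]
([77.7, 363.2], [28, 319, 101, 99, 6305]) [ 0.3984 -0.0552  0.04  ]
[324.3042 253.8563] [324.7981 231.0734]
```

View pics/m4.png

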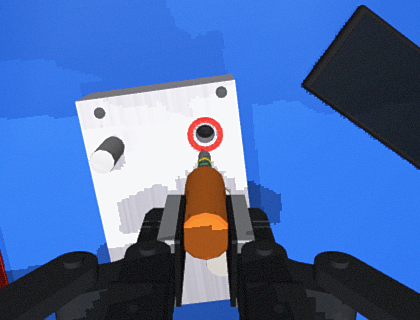

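The wrist view has the ring at (325,234), which gives (0.600,0.0225), with the tip 3 mm off in y. I'll correct that, descend to about 9 mm above the mouth and check.

jog_arm(
  targets=[
    [0, -3, -10, 0, 0, 0, 0],
    [0, 0, -15, 0, 0, 0, 0],
    [0, 0, -15, 0, 0, 0, 0],
    [0, 0, -10, 0, 0, 0, 0],
    [0, 0, 0, 0, 0, 0, 0],
    [0, 0, 0, 0, 0, 0, 0],
  ],
)

```text
time: 5.85
ee_pos: [0.6007, 0.0216, 0.131]
tcp_rot: [0.998, -0.064, 0.0, -0.0]
force: [0.2, 0.1, -0.7]
width: 0.0146
```

```bash
python3 - <<'E'
from h import *
s=st();c,im=snap("wrist","w5");st()
for b in blobs(im,(0,90,60),(6,255,255),60)+blobs(im,(170,90,60),(180,255,255),60):print(b,plane(c,b[0],.04))
print(proj(c,s["ee_pos"]-[0,0,.082]),proj(c,[.6,.0225,.04]))
cv2.imwrite("pics/m5.png",cv2.resize(im[200:340,250:400],(600,560))[:,:,::-1])
E
```

```text
t 5.85 ee [0.6007 0.0216 0.131 ] yaw -7.35 tilt [ 0.0007  0.0001 -1.    ] F [ 0.22  0.07 -0.67] w 0.0146
t 5.9 ee [0.6007 0.0216 0.1312] yaw -7.35 tilt [ 0.0009  0.0001 -1.    ] F [-0.5   0.35 -0.03] w 0.0145
([31.8, 102.1], [0, 80, 71, 45, 2779]) [0.4576 0.1219 0.04  ]
([321.9, 245.7], [301, 228, 44, 41, 628]) [0.5996 0.0239 0.04  ]
([38.6, 390.6], [0, 345, 92, 107, 6440]) [ 0.4056 -0.0491  0.04  ]
[324.1932 253.7588] [322.9144 247.8433]
```

View pics/m5.png

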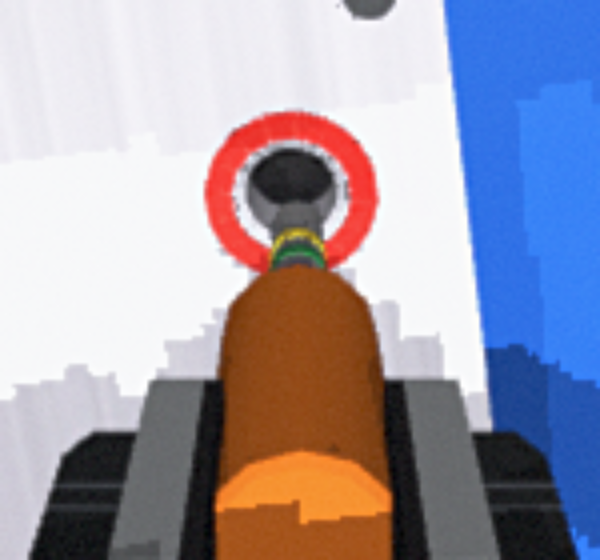

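The ring centre is at about (323,248), or (0.600,0.022), and the tip is aligned within 1 mm. Descending slowly at 8 mm/s.

jog_arm(
  targets=[
    [-0.6, 0.5, -1, 0, 0, 0, 0],
    [0, 0, -1, 0, 0, 0, 0],
    [0, 0, -1, 0, 0, 0, 0],
    [0, 0, -1, 0, 0, 0, 0],
    [0, 0, -1, 0, 0, 0, 0],
    [0, 0, -1, 0, 0, 0, 0],
    [0, 0, -1, 0, 0, 0, 0],
    [0, 0, -1, 0, 0, 0, 0],
  ],
)

```text
time: 6.9
ee_pos: [0.5998, 0.0221, 0.1226]
tcp_rot: [0.998, -0.064, 0.0, -0.0]
force: [0.4, -0.2, 0.1]
width: 0.0148
```

jog_arm(
  targets=[
    [0, 0, -1, 0, 0, 0, 0],
    [0, 0, -1, 0, 0, 0, 0],
    [0, 0, -1, 0, 0, 0, 0],
  ],
)

```text
time: 7.28
ee_pos: [0.5998, 0.0221, 0.1196]
tcp_rot: [0.998, -0.064, 0.0, -0.0]
force: [-0.1, 0.6, -1.3]
width: 0.0143
```

jog_arm(
  targets=[
    [0, 0, -1, 0, 0, 0, 0],
    [0, 0, -1, 0, 0, 0, 0],
    [0, 0, -1, 0, 0, 0, 0],
    [0, 0, -1, 0, 0, 0, 0],
  ],
)

```text
time: 7.78
ee_pos: [0.5997, 0.0221, 0.1156]
tcp_rot: [0.998, -0.064, 0.0, -0.0]
force: [0.4, -0.6, -0.3]
width: 0.015
```

jog_arm(
  targets=[
    [0, 0, -1, 0, 0, 0, 0],
    [0, 0, -1, 0, 0, 0, 0],
    [0, 0, -1, 0, 0, 0, 0],
    [0, 0, -1, 0, 0, 0, 0],
    [0, 0, -1, 0, 0, 0, 0],
    [0, 0, -1, 0, 0, 0, 0],
    [0, 0, -1, 0, 0, 0, 0],
  ],
)

```text
time: 8.65
ee_pos: [0.5998, 0.0221, 0.1086]
tcp_rot: [0.998, -0.064, 0.0, 0.0]
force: [0.3, -0.8, -0.9]
width: 0.0145
```

jog_arm(
  targets=[
    [0, 0, -1, 0, 0, 0, 0],
    [0, 0, -0.7, 0, 0, 0, 0],
  ],
)

```text
time: 8.9
ee_pos: [0.5998, 0.0221, 0.1069]
tcp_rot: [0.998, -0.064, 0.0, -0.0]
force: [0.3, -0.1, -0.2]
width: 0.0147
```

jog_arm(
  targets=[
    [0, 0, -0.7, 0, 0, 0, 0],
  ],
)

```text
time: 9.02
ee_pos: [0.5998, 0.0221, 0.1062]
tcp_rot: [0.998, -0.064, 0.0, -0.0]
force: [0.2, -0.1, -1.2]
width: 0.0147
```

jog_arm(
  targets=[
    [0, 0, -0.7, 0, 0, 0, 0],
  ],
)

```text
time: 9.15
ee_pos: [0.5999, 0.0221, 0.1058]
tcp_rot: [0.998, -0.064, 0.0, -0.0]
force: [-0.7, 0.6, 5.8]
width: 0.0146
```

jog_arm(
  targets=[
    [0, 0, -0.5, 0, 0, 0, 0],
    [0, 0, 0, 0, 0, 0, 0],
  ],
)

```text
time: 9.4
ee_pos: [0.6002, 0.0221, 0.1058]
tcp_rot: [0.998, -0.064, 0.001, -0.0]
force: [-1.9, 0.5, 6.6]
width: 0.0146
```

Firm contact came with the tip at z ≈ 0.024, a depth of 16 mm, so the yellow short pin is the one. I'll lift the rod and take it back to its stand.

jog_arm(
  targets=[
    [0, 0, 4, 0, 0, 0, 0],
    [0, 0, 15, 0, 0, 0, 0],
    [0, 0, 30, 0, 0, 0, 0],
    [0, 0, 25, 0, 0, 0, 0],
    [-20, 35, 6, 0, 0, 0, 0],
    [-35, 50, 0, 0, 0, 0, 0],
    [-35, 50, 0, 0, 0, 0, 0],
    [-30, 50, 0, 0, 0, 0, 0],
  ],
)

```text
time: 10.4
ee_pos: [0.4786, 0.2085, 0.1862]
tcp_rot: [0.998, -0.064, 0.001, -0.0]
force: [0.8, 0.6, -0.3]
width: 0.0148
```

jog_arm(
  targets=[
    [-20, 32, 0, 0, 0, 0, 0],
    [-4, 10, 0, 0, 0, 0, 0],
    [0, 0, -10, 0, 0, 0, 0],
    [0, 0, -20, 0, 0, 0, 0],
    [0, 0, 0, 0, 0, 0, 0],
    [0, 0, 0, 0, 0, 0, 0],
  ],
)

```text
time: 11.15
ee_pos: [0.4565, 0.2482, 0.1554]
tcp_rot: [0.998, -0.065, 0.0, 0.0]
force: [0.5, -0.0, 0.9]
width: 0.0146
```

```bash
python3 - <<'E'
from h import *
s=st();c,im=snap("wrist","w6");st()
print(proj(c,s["ee_pos"]-[0,0,.082]),proj(c,[.456,.249,.05]))
cv2.imwrite("pics/m6.png",cv2.resize(im[180:340,240:410],(680,600))[:,:,::-1])
E
```

```text
t 11.15 ee [0.4565 0.2482 0.1554] yaw -7.45 tilt [ 0.0004 -0.0002 -1.    ] F [ 0.49 -0.05  0.92] w 0.0146
t 11.2 ee [0.4565 0.2485 0.1557] yaw -7.42 tilt [ 0.0008  0.0003 -1.    ] F [-0.16 -0.02 -0.45] w 0.0148
[324.1642 253.7346] [323.2825 241.3992]
```

View pics/m6.png

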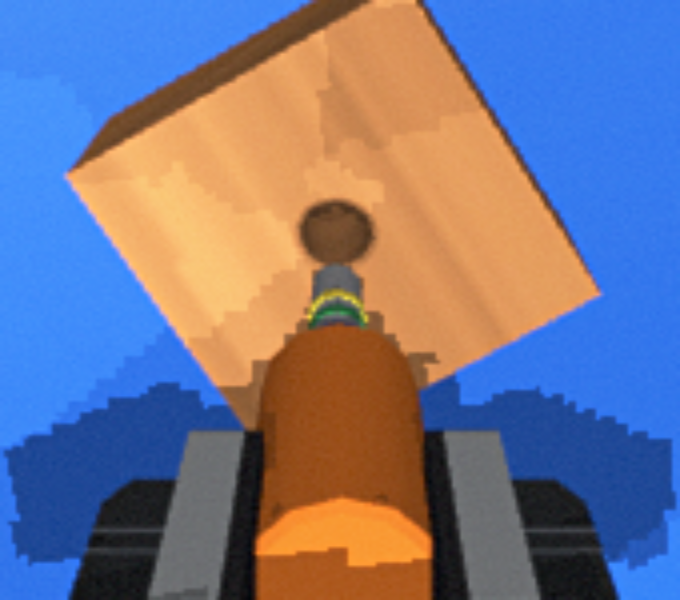

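The hole shows at (324,242), in line with the rod. Lowering.

jog_arm(
  targets=[
    [-0.3, 0.5, -16, 0, 0, 0, 0],
    [0, 0, -10, 0, 0, 0, 0],
    [0, 0, -16, 0, 0, 0, 0],
    [0, 0, -16, 0, 0, 0, 0],
    [0, 0, -5, 0, 0, 0, 0],
    [0, 0, -2, 0, 0, 0, 0],
    [0, 0, -1, 0, 0, 0, 0],
    [0, 0, -1, 0, 0, 0, 0],
  ],
)

```text
time: 12.2
ee_pos: [0.4557, 0.2498, 0.0884]
tcp_rot: [0.998, -0.064, 0.0, -0.0]
force: [-0.0, 0.1, 0.0]
width: 0.015
```

jog_arm(
  targets=[
    [0, 0, -1, 0, 0, 0, 0],
    [0, 0, -0.5, 0, 0, 0, 0],
  ],
)

```text
time: 12.45
ee_pos: [0.4556, 0.2498, 0.0869]
tcp_rot: [0.998, -0.064, 0.0, -0.0]
force: [-1.6, 0.4, 5.6]
width: 0.0145
```

Seated at the same height as at the start (0.0869), so there was no slip. I'll release, rise and cross to the rack.

jog_arm(
  targets=[
    [0, 0, 0, 0, 0, 0, 0.4],
    [0, 0, 0, 0, 0, 0, 0.4],
    [0, 0, 0, 0, 0, 0, 0.4],
    [0, 0, 15, 0, 0, 0, 0.4],
    [0, 0, 30, 0, 0, 0, 0.4],
    [0, 0, 40, 0, 0, 0, 0.4],
    [5, -25, 18, 0, 0, 0, 0.4],
    [10, -45, 0, 0, 0, 0, 0.4],
  ],
)

```text
time: 13.45
ee_pos: [0.4713, 0.1806, 0.1923]
tcp_rot: [0.998, -0.062, 0.002, -0.001]
force: [1.0, -0.0, -0.1]
width: 0.0337
```

jog_arm(
  targets=[
    [11, -60, 0, 0, 0, 0, 0.4],
    [11, -60, 0, 0, 0, 0, 0.4],
    [11, -60, 0, 0, 0, 0, 0.4],
    [11, -60, 0, 0, 0, 0, 0.4],
    [11, -60, 0, 0, 0, 0, 0.4],
    [11, -60, 0, 0, 0, 0, 0.4],
    [8, -55, 0, 0, 0, 0, 0.4],
    [4, -20, 0, 0, 0, 0, 0.4],
  ],
)

```text
time: 14.45
ee_pos: [0.5478, -0.2595, 0.1907]
tcp_rot: [0.998, -0.066, 0.0, 0.001]
force: [0.3, 0.9, -0.3]
width: 0.0344
```

jog_arm(
  targets=[
    [0, 0, -20, 0, 0, 0, 0.4],
    [0, 0, 0, 0, 0, 0, 0.4],
    [0, 0, 0, 0, 0, 0, 0.4],
    [0, 0, 0, 0, 0, 0, 0.4],
  ],
)

```text
time: 14.95
ee_pos: [0.5489, -0.2545, 0.17]
tcp_rot: [0.998, -0.063, 0.0, -0.0]
force: [-0.0, -0.0, 0.8]
width: 0.0344
```

```bash
python3 - <<'E'
from h import *
s=st();c,im=snap("wrist","w7");st()
for n,lo,hi,z in(("y",(20,110,60),(34,255,255),.059),("g",(45,80,40),(80,255,255),.066)):
  for b in blobs(im,lo,hi,80):print(n,b,plane(c,b[0],z))
c2,im2=snap("scene","s7");u,v=map(int,proj(c2,[.456,.249,.07]))
a=im[100:480,100:560];b=cv2.resize(im2[v-45:v+45,u-36:u+36],(304,380))
cv2.imwrite("pics/m7.png",np.hstack([a,b])[:,:,::-1])
E
```

```text
t 14.95 ee [ 0.5489 -0.2545  0.17  ] yaw -7.27 tilt [ 0.0009  0.0003 -1.    ] F [-0.04 -0.01  0.81] w 0.0344
t 15.0 ee [ 0.5488 -0.2547  0.1701] yaw -7.29 tilt [ 0.0009  0.0002 -1.    ] F [-0.5   0.59  0.64] w 0.0341
y ([588.7, 247.8], [522, 197, 118, 125, 9343]) [ 0.7144 -0.2806  0.059 ]
y ([327.4, 249.6], [319, 239, 18, 22, 320]) [ 0.5501 -0.2608  0.059 ]
g ([327.5, 325.0], [319, 314, 18, 22, 327]) [ 0.544  -0.3094  0.066 ]
```

View pics/m7.png

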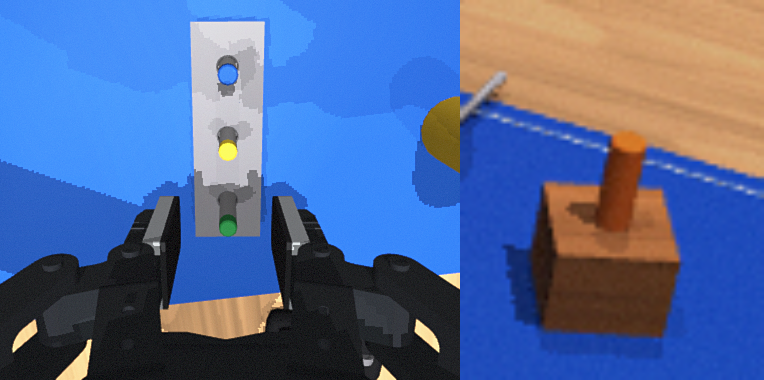

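The rod stands fully down in its stand. The yellow pin is at (327,251), i.e. about (0.550,-0.261). Descending to grip it near the top.

jog_arm(
  targets=[
    [1, -6, -20, 0, 0, 0, 0.4],
    [0, 0, -25, 0, 0, 0, 0.4],
    [0, 0, -25, 0, 0, 0, 0.4],
    [0, 0, -25, 0, 0, 0, 0.4],
    [0, 0, -12, 0, 0, 0, 0.4],
    [0, 0, -7, 0, 0, 0, 0.4],
    [0, 0, 0, 0, 0, 0, 0.4],
    [0, 0, 0, 0, 0, 0, 0.4],
  ],
)

```text
time: 16.05
ee_pos: [0.5499, -0.2617, 0.0563]
tcp_rot: [0.998, -0.064, 0.001, 0.0]
force: [-0.6, 0.2, -0.1]
width: 0.034
```

```bash
python3 - <<'E'
from h import *
s=st();c,im=snap("wrist","w8")
for b in blobs(im,(20,110,60),(34,255,255),80):
    x,y,w,h,_=b[1];print(b,plane(c,b[0],.059),plane(c,(x+w/2,y+h-w/2*.95),.059))
cv2.imwrite("pics/m8.png",im[200:420,200:460,::-1])
E
```

```text
t 16.05 ee [ 0.5499 -0.2617  0.0563] yaw -7.35 tilt [ 0.0013 -0.0003 -1.    ] F [-0.62  0.21 -0.14] w 0.034
([632.9, 274.9], [623, 240, 17, 68, 764]) [ 0.6606 -0.2577  0.059 ] [ 0.6608 -0.2673  0.059 ]
([323.9, 317.8], [308, 298, 33, 40, 1032]) [ 0.5502 -0.2601  0.059 ] [ 0.5502 -0.2619  0.059 ]
```

jog_arm(
  targets=[
    [0, 0, 0, 0, 0, 0, 0.0],
    [0, 0, 0, 0, 0, 0, 0],
    [0, 0, 0, 0, 0, 0, 0],
    [0, 0, 3, 0, 0, 0, 0],
    [0, 0, 8, 0, 0, 0, 0],
    [0, 0, 25, 0, 0, 0, 0],
    [0, 0, 25, 0, 0, 0, 0],
    [0, 0, 40, 0, 0, 0, 0],
  ],
)

```text
time: 17.1
ee_pos: [0.5488, -0.261, 0.1569]
tcp_rot: [0.998, -0.064, -0.001, -0.0]
force: [1.3, -0.7, -0.8]
width: 0.007
```

jog_arm(
  targets=[
    [0, 25, 9, 0, 0, 0, 0],
    [7, 42, 0, 0, 0, 0, 0],
    [8, 50, 0, 0, 0, 0, 0],
    [8, 50, 0, 0, 0, 0, 0],
    [9, 50, 0, 0, 0, 0, 0],
    [9, 42, 0, 0, 0, 0, 0],
    [9, 20, 0, 0, 0, 0, 0],
    [0, 5, 0, 0, 0, 0, 0],
  ],
)

```text
time: 18.1
ee_pos: [0.5998, 0.0231, 0.1655]
tcp_rot: [0.998, -0.064, 0.0, 0.0]
force: [0.0, -0.8, -0.1]
width: 0.0068
```

jog_arm(
  targets=[
    [0, 0, -15, 0, 0, 0, 0],
    [0, 0, -10, 0, 0, 0, 0],
    [0, 0, 0, 0, 0, 0, 0],
    [0, 0, 0, 0, 0, 0, 0],
    [0, 0, 0, 0, 0, 0, 0],
  ],
)

```text
time: 18.73
ee_pos: [0.5997, 0.0224, 0.1409]
tcp_rot: [0.998, -0.064, 0.0, -0.0]
force: [0.0, -0.2, -0.8]
width: 0.0068
```

```bash
python3 - <<'E'
from h import *
s=st();c,im=snap("wrist","w9");st()
m=cv2.inRange(cv2.cvtColor(im,cv2.COLOR_RGB2HSV),(0,90,60),(6,255,255))|cv2.inRange(cv2.cvtColor(im,cv2.COLOR_RGB2HSV),(170,90,60),(180,255,255))
print([(x[1],plane(c,x[0],.04)) for x in blobs(im,(0,90,60),(6,255,255),60)])
print("foot",proj(c,s["ee_pos"]-[0,0,.0483]),"sock",proj(c,[.6,.0223,.04]))
cv2.imwrite("pics/m9.png",cv2.resize(im[190:340,240:400],(640,600))[:,:,::-1])
E
```

```text
t 18.73 ee [0.5997 0.0224 0.1409] yaw -7.36 tilt [ 0.0007  0.0001 -1.    ] F [ 0.04 -0.19 -0.76] w 0.0068
t 18.77 ee [0.5997 0.0225 0.1409] yaw -7.35 tilt [ 0.0007  0.0002 -1.    ] F [-1.06 -0.35 -0.27] w 0.0068
[([0, 83, 82, 43, 3129], array([0.4528, 0.1228, 0.04  ])), ([304, 225, 42, 40, 675], array([0.5996, 0.0223, 0.04  ])), ([0, 339, 102, 109, 7067], array([ 0.402 , -0.0509,  0.04  ]))]
foot [323.9752 274.165 ] sock [324.7811 244.7237]
```

View pics/m9.png

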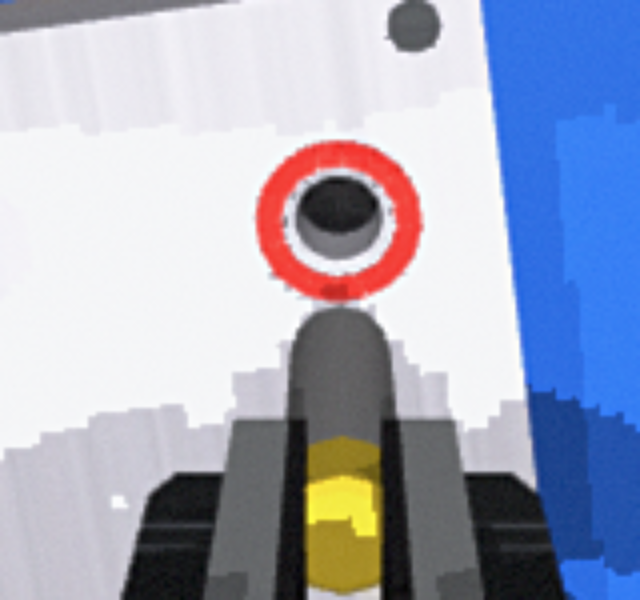

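The pin is held upright and lined up with the socket (ring at (325,245)) to within about 0.5 mm. I'll descend to 6 mm above the mouth, then go slowly.

jog_arm(
  targets=[
    [0.2, 0, -10, 0, 0, 0, 0],
    [0, 0, -15, 0, 0, 0, 0],
    [0, 0, -12, 0, 0, 0, 0],
    [0, 0, -6, 0, 0, 0, 0],
    [0, 0, -2, 0, 0, 0, 0],
    [0, 0, -1, 0, 0, 0, 0],
    [0, 0, -1, 0, 0, 0, 0],
    [0, 0, -1, 0, 0, 0, 0],
  ],
)

```text
time: 19.77
ee_pos: [0.5998, 0.0226, 0.0928]
tcp_rot: [0.998, -0.064, 0.0, -0.0]
force: [0.6, -0.4, -0.7]
width: 0.0068
```

jog_arm(
  targets=[
    [0, 0, -1, 0, 0, 0, 0],
    [0, 0, -1, 0, 0, 0, 0],
    [0, 0, -1, 0, 0, 0, 0],
  ],
)

```text
time: 20.15
ee_pos: [0.5996, 0.0226, 0.0895]
tcp_rot: [0.998, -0.064, 0.0, -0.0]
force: [-0.4, 0.2, 0.1]
width: 0.0068
```

jog_arm(
  targets=[
    [0, 0, -1, 0, 0, 0, 0],
    [0, 0, -1, 0, 0, 0, 0],
  ],
)

```text
time: 20.4
ee_pos: [0.5996, 0.0226, 0.0874]
tcp_rot: [0.998, -0.064, 0.0, -0.0]
force: [0.8, 0.6, -0.8]
width: 0.0072
```

jog_arm(
  targets=[
    [0, 0, -1, 0, 0, 0, 0],
    [0, 0, -1, 0, 0, 0, 0],
  ],
)

```text
time: 20.65
ee_pos: [0.5996, 0.0226, 0.0854]
tcp_rot: [0.998, -0.064, 0.0, 0.0]
force: [0.2, -0.7, -1.0]
width: 0.0068
```

jog_arm(
  targets=[
    [0, 0, -1, 0, 0, 0, 0],
    [0, 0, -1, 0, 0, 0, 0],
    [0, 0, -1, 0, 0, 0, 0],
  ],
)

```text
time: 21.02
ee_pos: [0.5997, 0.0226, 0.0825]
tcp_rot: [0.998, -0.064, 0.0, -0.0]
force: [-0.6, 0.6, -1.3]
width: 0.0069
```

jog_arm(
  targets=[
    [0, 0, -1, 0, 0, 0, 0],
    [0, 0, -1, 0, 0, 0, 0],
    [0, 0, -1, 0, 0, 0, 0],
  ],
)

```text
time: 21.4
ee_pos: [0.5997, 0.0226, 0.0795]
tcp_rot: [0.998, -0.064, 0.0, -0.0]
force: [-0.6, 0.1, -1.0]
width: 0.0068
```

jog_arm(
  targets=[
    [0, 0, -1, 0, 0, 0, 0],
    [0, 0, -1, 0, 0, 0, 0],
    [0, 0, -1, 0, 0, 0, 0],
  ],
)

```text
time: 21.78
ee_pos: [0.5997, 0.0226, 0.0765]
tcp_rot: [0.998, -0.064, 0.0, -0.0]
force: [-0.3, 0.6, -0.8]
width: 0.0067
```

jog_arm(
  targets=[
    [0, 0, -1, 0, 0, 0, 0],
    [0, 0, -1, 0, 0, 0, 0],
  ],
)

```text
time: 22.02
ee_pos: [0.5997, 0.0226, 0.0745]
tcp_rot: [0.998, -0.064, 0.0, -0.0]
force: [-0.5, 0.5, -0.5]
width: 0.0068
```

jog_arm(
  targets=[
    [0, 0, -1, 0, 0, 0, 0],
  ],
)

```text
time: 22.15
ee_pos: [0.5997, 0.0226, 0.0735]
tcp_rot: [0.998, -0.064, 0.0, 0.0]
force: [0.3, -0.8, -0.5]
width: 0.0073
```

jog_arm(
  targets=[
    [0, 0, -0.7, 0, 0, 0, 0],
  ],
)

```text
time: 22.28
ee_pos: [0.5996, 0.0226, 0.0728]
tcp_rot: [0.998, -0.064, 0.0, 0.0]
force: [-0.5, -0.6, -0.4]
width: 0.0068
```

jog_arm(
  targets=[
    [0, 0, -0.6, 0, 0, 0, 0],
  ],
)

```text
time: 22.4
ee_pos: [0.5997, 0.0226, 0.0722]
tcp_rot: [0.998, -0.064, 0.0, -0.0]
force: [-0.1, -0.3, -0.9]
width: 0.0069
```

jog_arm(
  targets=[
    [0, 0, -0.4, 0, 0, 0, 0],
  ],
)

```text
time: 22.52
ee_pos: [0.5998, 0.0226, 0.0721]
tcp_rot: [0.998, -0.064, 0.0, -0.0]
force: [-1.5, 0.5, 4.8]
width: 0.0066
```

jog_arm(
  targets=[
    [0, 0, -0.3, 0, 0, 0, 0],
    [0, 0, 0, 0, 0, 0, 0],
  ],
)

```text
time: 22.78
ee_pos: [0.6, 0.0226, 0.0721]
tcp_rot: [0.998, -0.064, 0.0, -0.0]
force: [-1.1, 0.8, 5.4]
width: 0.0069
```

The pin bottomed out at the expected height with 5 N. Releasing, backing off and checking.

jog_arm(
  targets=[
    [0, 0, 0, 0, 0, 0, 0.2],
    [0, 0, 0, 0, 0, 0, 0.35],
    [0, 0, 0, 0, 0, 0, 0.35],
    [0, 0, 0, 0, 0, 0, 0.35],
    [0, 0, 10, 0, 0, 0, 0.35],
    [0, 0, 25, 0, 0, 0, 0.35],
    [0, 0, 35, 0, 0, 0, 0.35],
    [0, 0, 45, 0, 0, 0, 0.35],
  ],
)

```text
time: 23.78
ee_pos: [0.5992, 0.0225, 0.1878]
tcp_rot: [0.998, -0.064, -0.0, 0.0]
force: [1.3, 1.0, 1.2]
width: 0.0297
```

jog_arm(
  targets=[
    [-25, 0, 20, 0, 0, 0, 0.35],
    [-40, 0, 10, 0, 0, 0, 0.35],
    [-40, 0, 0, 0, 0, 0, 0.35],
    [0, 0, 0, 0, 0, 0, 0.35],
    [0, 0, 0, 0, 0, 0, 0.35],
    [0, 0, 0, 0, 0, 0, 0.35],
  ],
)

```text
time: 24.52
ee_pos: [0.4954, 0.0225, 0.2167]
tcp_rot: [0.998, -0.064, 0.0, 0.0]
force: [-0.6, 0.5, -0.6]
width: 0.0298
```

```bash
python3 - <<'E'
from h import *
s=st();c,im=snap("wrist","w10");c2,im2=snap("scene","s10")
print("pin top",proj(c2,[.6,.0222,.075]))
a=cv2.resize(im2[190:340,220:500],(784,420))
print([ (b,plane(c,b[0],.075)) for b in blobs(im,(20,110,60),(34,255,255),80)])
cv2.imwrite("pics/m10.png",a[:,:,::-1])
E
```

```text
t 24.52 ee [0.4954 0.0225 0.2167] yaw -7.37 tilt [ 0.0003 -0.0007 -1.    ] F [-0.63  0.49 -0.6 ] w 0.0298
pin top [339.7469 266.4058]
[(([471.9, 209.2], [462, 200, 21, 19, 291]), array([0.5984, 0.0231, 0.075 ]))]
```

View pics/m10.png

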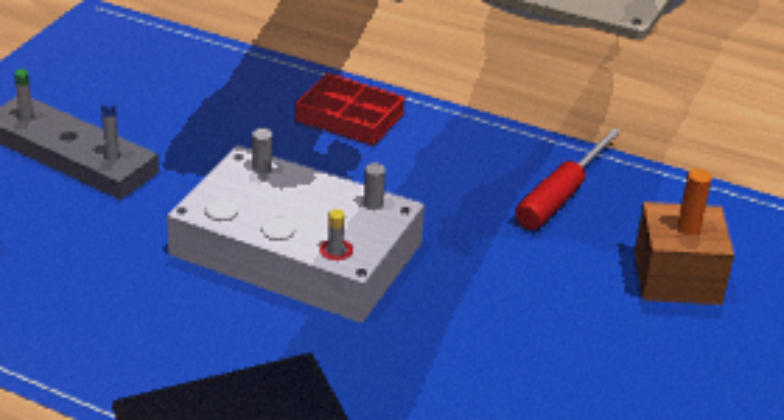

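The yellow pin stands in the socket with its top at about (340,266), against (339.7,266.4) predicted for 35 mm above the block. The rod is upright in its stand and everything else is undisturbed.

```bash
python3 -c "
from plant import robot
print(robot.finish_job())"
```

```text
the job is handed in; nothing more can be done
None
```

The short (yellow) pin is standing fully home in the open socket. The rod is back upright and fully down in its stand, and the job is handed in. The robot's clock stood at about 24.5 s at the last check.

- **Depth:** the rod met the socket floor with its tip 24 mm above the table, which is a depth of 16 mm. The touch was about 6 N. The rod later seated in its stand at the same height it was picked up from, so it had not slipped in the grip.
- **Pin:** it entered without side load and bottomed at about 5 N at the expected height. In the last scene picture its top is at pixel (340,266). The prediction for level with the posts was (339.7,266.4).
- **Everything else:** in the last scene picture the other two pins and the nearby bench items looked untouched, though that crop did not take in the whole bench.
- **Disagreements:** the first wrist measurement of the rod was about 6 mm off because the arm was still settling, so I repeated it at rest. The top and wrist cameras differed by about 2 mm on the socket, and I used the wrist view. The reported finger opening read 3–5 mm below the true diameters (14.6 for 18 mm, 6.8 for 12 mm), but both grasps held.

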